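# Pack the tool case and hold its lid at the balance point

### The arm

A 6-joint arm with a two-finger parallel gripper is mounted at the origin on a cart in front of the work surface, level with it; the furniture and walls round the work are solid. World frame = base frame: x ahead of the robot, y to its left, z up, the work surface at z = 0. Lengths are in m, angles in rad, forces in N, time in s.
With the tool pointing down it reaches from about 0.325 to 0.875 m from the base axis. Payload 4.4 kg.
Tool frame: the origin (TCP) lies at the very end of the fingers, on their centre line; the grasp point (between the pads) lies 19 mm behind it (hold_point_z is the distance from the TCP to the grasp point, in m); z points along the fingers, y is the line along which they close (so a half turn about z gives the same grasp; the last joint's range is limited). The gripper opens to 85 mm and grips with 20 to 120 N. Pads are 22 mm wide; open, the fingers measure 114 mm over their backs; the gripper's body (76 mm by 85 mm) begins 54 mm behind the grasp point. The pads swing forward as they close: fully open they stand 13 mm farther back than shut.
Start: joints at [1.079, 0.207, 1.542, -0, 1.393, -0.15], TCP at [0.192, 0.542, 0.231] pointing down, gripper open.
Joint ranges: [-2.73, 2.73], [-0.86, 2.22], [0.23, 2.46], [-1.11, 4.25], [0.08, 2.63], [-2.82, 2.82]. Speed limits (rad/s): [2.79, 2.79, 3.14, 3.14, 3.14, 3.14].

### API

Orientations are given as a rotation vector (axis times angle).
In Python, from bench import sense, read_camera, get_calibration, sign_off, hold_point_z gives the robot as it stands.
- The arm moves only by the shell command python3 -m jog 'ROWS' [OPENING]. ROWS is JSON, a list that holds one entry, the list of rows, each a list of 6 numbers: the shift along the world's x, y, z each as a share of 50 mm, from -1 to 1, then the turn, a rotation vector about the world's x, y, z each as a share of 5 degrees, from -1 to 1. In form: [[[x, y, z, rx, ry, rz], ...]]. A call has 1 to 12 rows; each row shifts and turns the commanded pose from where the row before left it; what a row does not reach is not made up. A row lasts 1/10 s, in which the tool goes at most 50 mm and 8.59 degrees, less where a joint would pass 70% of its speed; a pose out of reach is approached as far as the arm can. A call with a number of a shift or a turn outside -1 to 1 is refused whole. A call with a gripper value outside its range is refused whole. OPENING is the closure, from 0 (fully open) to 1 (shut), set as the call begins (- or left out, the last holds). The fingers move at their own pace and stop on an object; the grip force is fixed at half the most. Time passes only in rows, so rows that do not move let the fingers close. It gives the time, the measured TCP pose, the force, the opening and the grip force at its end, in the units of the state.
- sense(): the state, without advancing time (a new reading comes with each control period).
- read_camera(name): name is "scene" or "top"; returns (picture, depth): 384x512x3 uint8, red, green, blue; 384x512 float32, m along the optical axis (not along the pixel's ray), 0 where there is no reading.
- get_calibration(name): a dict with "mtx" (3x3 intrinsics, pixels), "R" (3x3) and "t" (3): a world point X has camera coordinates R X + t. Camera axes: x right, y down, z forward; pixel columns grow to the right and rows downward; lengths in m; the calibration is good to about 2 mm. A picture is of the moment at which its call begins. get_calibration takes no time and is no camera call.
- sign_off(): hands the job in; it is judged then, once.
The state is a dict: "t": time; "qpos": joint angles; "qvel": joint speeds; "effort": joint torques, N m; "tool_pos": TCP position; "tool_rot": TCP orientation; "wrist_force": force on the tool from outside, world axes, zero at the start; "wrist_torque": the same for the moment, N m; "opening": finger opening in m; "grip_force": force on a finger pad.
Only numpy, scipy, OpenCV 4.12 (cv2) and the standard library are available. Lean on these libraries where they do the work, as an engineer would, in place of code of your own. Each camera call takes 0.05 s, during which the arm holds its last target. There are 200 camera calls.

### The job

Pack the open grey tool case: lay the folding hex-key set and the small tap wrench flat in their own compartments, lengthwise (the hex-key set in the wide compartment on the right, the wrench in the narrow one on the left, as seen from the handle side). Then take the lid, which leans back on its stop, by its handle bar, swing it up and over to its balance point, where it would fall neither open nor shut, and finish while still gripping the bar and holding the lid still there so that a stay can be fitted. Do not let the lid drop shut and leave the ball bearing on the bench where it is.

Things in the scene. Friction and masses are not known exactly. Their poses are not given: they have to be found in the camera images.
- case: Open shallow grey steel tool case, fixed, 124 (x) x 192 (y) x 34 mm high, walls 4 mm, wooden insert. Origin: centre of underside, on the bench. x points from its handle side (front, robot's side) to the hinge side, y left, z up; yaw -17 to -2 deg. Insert floor 9 mm above the bench, with wooden ribs 4 mm thick, 10 mm high, that leave a 60 mm gap at mid-length for the fingers.
- hex_slot (a point): Centre of the floor of the wide compartment (for the hex-key set), 42 mm right of the case's middle, 9 mm above the bench; 116 mm long along x from case wall to case wall, 54 mm wide between its ribs. Axes as the case's.
- wrench_slot (a point): Centre of the floor of the narrow compartment (for the tap wrench), 42 mm left of the case's middle, 9 mm above the bench; 116 mm long along x from case wall to case wall, 24 mm wide between its ribs. Axes as the case's.
- hex_set: Folding hex-key set, loose, 0.13 to 0.24 kg, 40 (x) x 95 (y, long) x 19 mm high, two black side scales; grip it across the scales, 36 mm over them (x = -16 to +20 mm). Origin: centre of underside, z up. Lies flat on the bench right of the case, long axis within 20 deg of the robot's y; it and the wrench swap places.
- wrench: Small tap wrench, loose, 0.05 to 0.09 kg: thin dark rod 5.6 mm thick, 100 mm long (its y), with a block 12 mm wide (x), 26 mm long, 9 mm high in the middle, where it is gripped. Origin: centre of underside, z up. Lies flat on the bench right of the case, long axis within 20 deg of the robot's y.
- lid_flap (a joint): How far the lid is swung up from its stop, rad: 0 = leaning back on the stop (start), grows as it swings up and forward, 2.0 = shut. Hinge nearly free, no spring; lid 0.4 kg, a pan 124 x 192 x 22 mm. Balance point (centre of mass above the hinge) at 0.65: there the handle bar is straight above the hinge line and the panel leans 13 deg forward of upright. Below it falls back, above it shut.
- lid_bar (a point): Middle of the lid's handle bar: round steel, 12 mm thick, parallel to the hinge (case's y), 96 mm free between its two arms, 179.5 mm from the hinge line, 50 mm beyond the lid's front edge (lid shut: 175 mm in front of the hinge line, 40 mm above it). Can be gripped from above at the start and all the way, fingers closing along the case's x; it turns in the grip as the lid swings.
- hinge_line (a point): Middle of the lid's hinge line, on the case's rear top edge, 62 mm behind the case's middle, 34 mm above the bench; the hinge axis runs along the case's y.
- bearing: Ball bearing, a bystander, loose on the bench near its front edge: steel ring 35 mm across, 11 mm high. Origin: centre of underside. To be left alone.

How it is judged:
By the outcome, as a careful person would: the job done as asked, in the order asked, and still so for the second after the job is handed in, while the arm keeps its last pose, push and grip.
It also fails if it takes over 72 s, if anything falls off the work surface, if the arm or the gripper's body presses on something with over 40 N, if the wrist force passes 120 N, or if a joint passes its speed limit or range.

## Working session

There is one attempt and no reset: what is moved stays moved. The work goes in short steps, Python scripts to look and compute and a shell command to move; the robot and the scene stay as the last step left them, time stands still between calls to the robot, and variables do not carry over. Pictures are saved under pics/ and viewed, at most 10 in all, crops included, and the job is handed in when it is done.

```bash
ls; mkdir -p pics; cat > h.py <<'E'
import numpy as np,cv2
from bench import *
def snap(n,f):
    p,d=read_camera(n); np.savez('pics/'+f,p=p,d=d); cv2.imwrite('pics/'+f+'.png',p[:,:,::-1]); return p,d
def world(n,d):
    c=get_calibration(n);K,R,t=[np.array(c[k]) for k in('mtx','R','t')]
    v,u=np.mgrid[:d.shape[0],:d.shape[1]]
    r=np.stack([(u-K[0,2])/K[0,0],(v-K[1,2])/K[1,1],np.ones_like(d)],-1)*d[...,None]
    return (r-t.ravel())@R
E
python3 - <<'E'
from h import *
print(sense()); print(hold_point_z)
for n in('scene','top'):
    snap(n,n+'0'); c=get_calibration(n); print(n,c)
E
```

```text
pics
{'t': 0.0, 'qpos': array([ 1.07950251e+00,  2.07437787e-01,  1.54300296e+00,  9.76789471e-06,
        1.39349214e+00, -1.50482980e-01]), 'qvel': array([ 0.00085026, -0.00135705, -0.00092706,  0.00182906,  0.00188998,
       -0.00052377]), 'effort': array([ 1.86022658e-04, -3.83011472e+01, -2.91606081e+01, -1.52694101e-04,
        1.02584847e-02,  1.80310806e-06]), 'tool_pos': array([0.19182228, 0.54123574, 0.23009243]), 'tool_rot': array([-0.53263292, -3.09535133,  0.0034828 ]), 'wrist_force': array([ 1.04550172, -0.73801337,  0.59769603]), 'wrist_torque': array([0.02044036, 0.00680394, 0.00231599]), 'grip_force': 0.0, 'opening': 0.08565881511694898}
0.0187
scene {'mtx': array([[459.51553896,   0.        , 250.10499446],
       [  0.        , 459.51553896, 189.90895622],
       [  0.        ,   0.        ,   1.        ]]), 'R': array([[ 0.47008516, -0.88232101, -0.0230123 ],
       [-0.49138145, -0.23996304, -0.83723474],
       [ 0.7331877 ,  0.40487945, -0.54635925]]), 't': array([-0.47010444,  0.28334107,  0.6979465 ])}
top {'mtx': array([[388.06081298,   0.        , 254.20693782],
       [  0.        , 388.06081298, 189.92616797],
       [  0.        ,   0.        ,   1.        ]]), 'R': array([[ 0.01478999, -0.99971827,  0.0185643 ],
       [-0.98010182, -0.01817027, -0.19766199],
       [ 0.19794362, -0.01527148, -0.98009444]]), 't': array([-0.27398879,  0.51166207,  0.86493287])}
```

View pics/scene0.png

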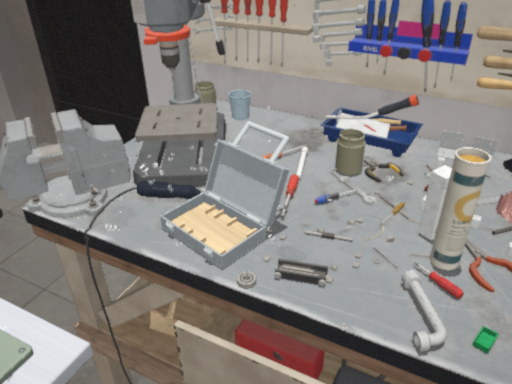

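View pics/top0.png

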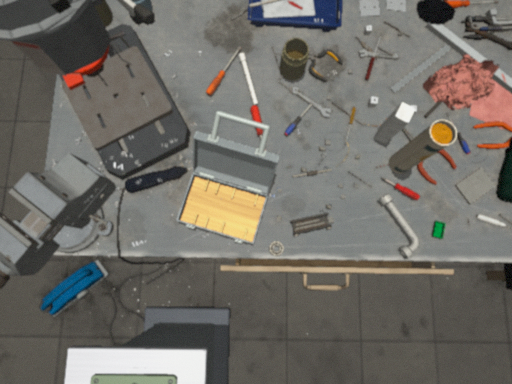

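The scene view shows the case near (225,220), the wrench at (328,236), the hex set at (302,271) and the bearing at (246,280). In the top view the wood insert is at (222,208), hex set (310,223), wrench (313,172), bar around (242,120) and bearing (277,247).

```bash
cat > m.py <<'E'
from h import *
def rect(P,msg):
    r=cv2.minAreaRect((P[:,:2]*1000).astype(np.float32)); print(msg,len(P),'mean',P.mean(0).round(4),'rect',np.round(r[0],1),np.round(r[1],1),round(r[2],1),'zq',np.quantile(P[:,2],[.05,.5,.95]).round(4))
def plane(n,mask,z):  # cast mask pixels onto plane z
    c=get_calibration(n);K,R,t=[np.array(c[k]) for k in('mtx','R','t')]
    v,u=np.nonzero(mask); r=np.stack([(u-K[0,2])/K[0,0],(v-K[1,2])/K[1,1],np.ones(len(u))],-1)@R
    o=-R.T@t.ravel(); return o+r*((z-o[2])/r[:,2])[:,None]
E
python3 - <<'E'
from m import *
boxes={'top':dict(hex=(288,208,335,238),wr=(298,162,332,182),wood=(170,165,280,250),bar=(205,105,280,140),bear=(266,238,288,258)),
'scene':dict(hex=(270,256,335,290),wr=(300,226,358,246),wood=(160,190,275,265),bar=(225,115,295,160),bear=(235,270,258,290))}
im=[]
for n in('top','scene'):
    f=np.load(f'pics/{n}0.npz');p,d=f['p'],f['d'];W=world(n,d)
    hsv=cv2.cvtColor(p,cv2.COLOR_RGB2HSV).astype(int)
    for k,(a,b,c,e) in boxes[n].items():
        w=W[b:e,a:c].reshape(-1,3);h=hsv[b:e,a:c].reshape(-1,3);ok=d[b:e,a:c].ravel()>0
        bench=np.median(w[ok][:,2])
        if k=='wood': m=ok&(h[:,1]>70)&(h[:,2]>120)&(h[:,0]<30)
        elif k=='bar': m=ok&(w[:,2]>.13)
        else: m=ok&(w[:,2]>(.003 if k!='wr' else .002))&(w[:,2]<.03)
        if m.sum()>3:
            rect(w[m],f'{n} {k} bench{bench:.4f}')
        if k in('hex','wr'):
            mm=np.zeros(d.shape,bool);mm[b:e,a:c]=(hsv[b:e,a:c,2]<(95 if k=='hex' else 110))
            P=plane(n,mm,.01 if k=='hex' else .004); 
            if len(P)>3: rect(P,f'{n} {k} dark')
    crop=p[100:260,170:345] if n=='top' else p[110:295,155:365]
    im.append(cv2.resize(crop,(800,590),interpolation=cv2.INTER_CUBIC))
    cv2.imwrite(f'pics/crop_{n}.png',im[-1][:,:,::-1])
E
```

```text
top hex bench0.0019 621 mean [ 0.4455 -0.4073  0.013 ] rect [ 447.2 -406.4] [ 71.7 110.7] 1.0 zq [0.0042 0.0127 0.0206]
top hex dark 311 mean [ 0.4442 -0.4056  0.01  ] rect [ 444.4 -407.6] [ 45.1 104.2] 20.3 zq [0.01 0.01 0.01]
top wr bench0.0007 208 mean [ 0.5762 -0.4154  0.006 ] rect [ 577.1 -418. ] [49.7 85.6] 0.9 zq [0.0021 0.0063 0.0106]
top wr dark 57 mean [ 0.5737 -0.4074  0.004 ] rect [ 576.2 -414.8] [21.5 61.7] 3.6 zq [0.004 0.004 0.004]
top wood bench0.0088 3515 mean [ 0.4774 -0.1894  0.0101] rect [ 477.4 -189.5] [184.8 118.3] 74.1 zq [0.0066 0.0095 0.0175]
top bar bench0.0007 573 mean [ 0.6324 -0.2205  0.1711] rect [ 633.8 -223.7] [139.3  54.8] 88.4 zq [0.1413 0.1782 0.1837]
top bear bench0.0011 144 mean [ 0.3836 -0.3219  0.0107] rect [ 382.1 -322.4] [35.7 51. ] 0.0 zq [0.0047 0.0109 0.0138]
scene hex bench0.0038 1276 mean [ 0.4459 -0.407   0.0128] rect [ 454.6 -404.1] [ 90.5 125.1] 26.0 zq [0.0032 0.0136 0.0214]
scene hex dark 460 mean [ 0.4433 -0.4053  0.01  ] rect [ 445. -403.] [48.4 92.5] 13.3 zq [0.01 0.01 0.01]
scene wr bench0.0025 744 mean [ 0.5784 -0.4093  0.0047] rect [ 579.7 -410.4] [ 65.7 124.8] 26.4 zq [0.0021 0.0032 0.0112]
scene wr dark 48 mean [ 0.573  -0.4077  0.004 ] rect [ 573.9 -410.9] [11.2 88.6] 9.9 zq [0.004 0.004 0.004]
scene wood bench0.0126 2008 mean [ 0.4881 -0.1833  0.0121] rect [ 486.8 -181.4] [167.1 102.9] 73.0 zq [0.0098 0.0116 0.0182]
scene bar bench0.0040 760 mean [ 0.6189 -0.2245  0.1627] rect [ 620.1 -213.8] [152.5  64.1] 74.2 zq [0.1322 0.164  0.1847]
scene bear bench0.0061 285 mean [ 0.3832 -0.3212  0.0104] rect [ 388.2 -317.3] [51.1 41.1] 27.3 zq [0.0033 0.012  0.0145]
```

View pics/crop_top.png

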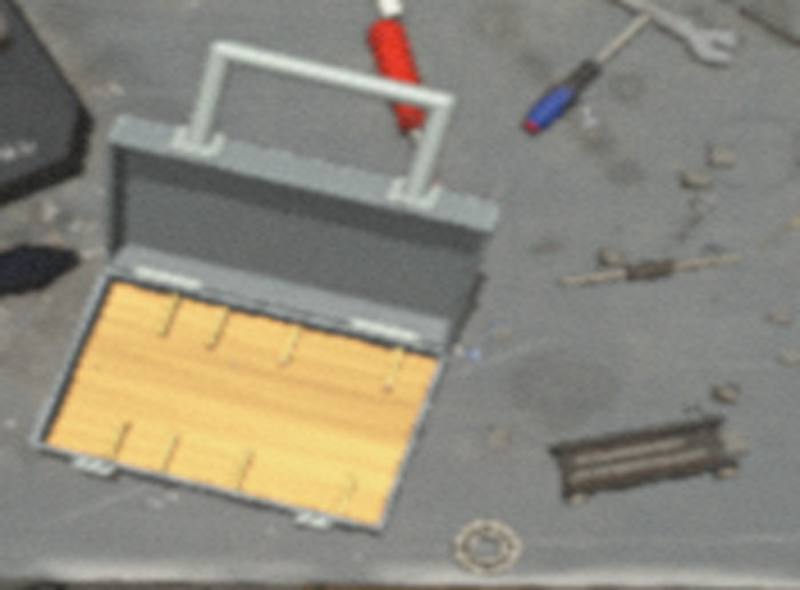

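View pics/crop_scene.png

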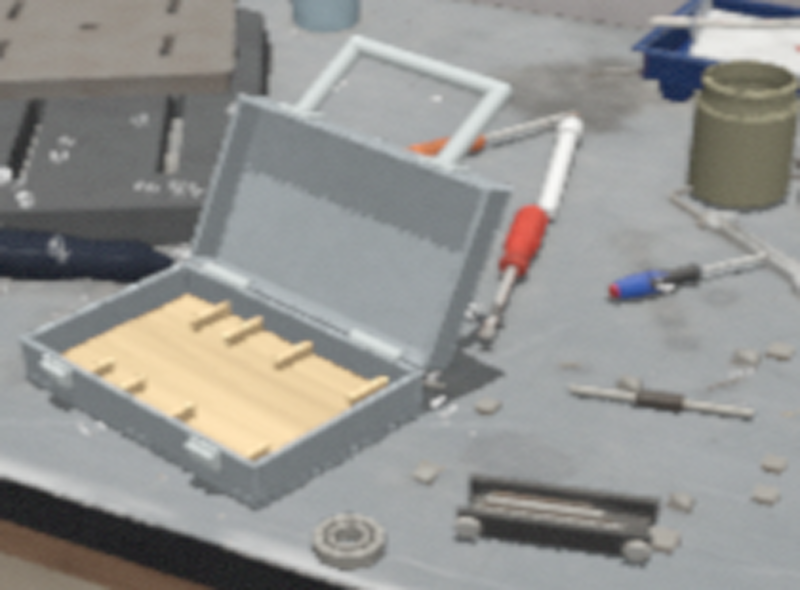

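The top crop shows case, bar ends at (218,47)/(450,100), hex set with bolt heads on the near side, block of the wrench at (650,270). In the scene crop the bar runs (357,42)-(507,92), wrench block (660,400), hex scales (470,480)-(660,550) with bolt heads in front (so its −x faces the robot).

```bash
cat >> m.py <<'E'
def cast(n,pts,z):
    c=get_calibration(n);K,R,t=[np.array(c[k]) for k in('mtx','R','t')]
    q=np.array(pts,float); q=(q/[4.571,3.6875]+[170,100]) if n=='top' else (q/[3.8095,3.189]+[155,110]); q-=.4
    r=np.c_[(q-K[:2,2])/[K[0,0],K[1,1]],np.ones(len(q))]@R; o=-R.T@t.ravel()
    return o+r*((np.broadcast_to(z,len(q))-o[2])/r[:,2])[:,None]
def yaw(a,b): d=b-a; return np.degrees(np.arctan2(-d[0],d[1])).round(1)  # a->b along +y
E
python3 - <<'E'
from m import *
np.set_printoptions(precision=4,suppress=True)
for n,P in dict(top=dict(bar=[(450,100),(218,47)],wr=[(738,258),(562,281)],wblk=[(650,270)],hexback=[(718,418),(555,450)],hexfront=[(735,462),(568,495)],floor=[(440,355),(108,283)],rimF=[(380,528),(37,443)]),
  scene=dict(bar=[(507,92),(357,42)],wr=[(752,412),(570,389)],wblk=[(660,400)],hexback=[(658,487),(474,478)],hexfront=[(653,530),(458,507)],rimF=[(260,464),(25,345)])).items():
  for k,p in P.items():
    z=dict(bar=.179,wr=.005,wblk=.008,hexback=.019,hexfront=.019,floor=.009,rimF=.034)[k]
    w=cast(n,p,z); print(n,k,w.mean(0)[:2], yaw(w[0],w[1]) if len(w)>1 else '',np.linalg.norm(w[0]-w[-1]).round(4))
# wood front/back edge lines, bar from depth
f=np.load('pics/top0.npz');W=world('top',f['d'])[105:140,205:280].reshape(-1,3)
B=W[(W[:,2]>.172)&(W[:,2]<.195)]; 
yw=np.radians(-16);ex=np.array([np.cos(yw),np.sin(yw)]);ey=np.array([-ex[1],ex[0]])
c=np.array([.4774,-.1895])
print('bar in case frame',np.median((B[:,:2]-c)@ex),(((B[:,:2]-c)@ey).min()+((B[:,:2]-c)@ey).max())/2, 'pred x',.062+.1086)
for nm,s in dict(hex=-.042,wr=.042).items(): print(nm,'slot',c+s*ey)
print('hinge',c+.062*ex,'bar0',c+.1706*ex,'ex',ex)
E
```

```text
top bar [ 0.6422 -0.2367] -15.4 0.1119
top wr [ 0.5731 -0.4111] 10.5 0.0994
top wblk [ 0.572  -0.4104]  0.0
top hexback [ 0.4578 -0.3999] 14.6 0.0901
top hexfront [ 0.4286 -0.4075] 14.6 0.0918
top floor [ 0.5338 -0.2044] -14.3 0.1875
top rimF [ 0.4189 -0.1747] -16.0 0.1862
scene bar [ 0.6445 -0.2356] -16.5 0.1139
scene wr [ 0.5766 -0.4083] 12.5 0.0987
scene wblk [ 0.5734 -0.4093]  0.0
scene hexback [ 0.4659 -0.3984] 21.6 0.0907
scene hexfront [ 0.4353 -0.4053] 15.0 0.0942
scene rimF [ 0.4196 -0.1749] -13.8 0.1826
bar in case frame 0.16873217790430753 1.6198567444267176e-05 pred x 0.1706
hex slot [ 0.4658 -0.2299]
wr slot [ 0.489  -0.1491]
hinge [ 0.537  -0.2066] bar0 [ 0.6414 -0.2365] ex [ 0.9613 -0.2756]
```

```bash
python3 - <<'E'
from m import *
for n in('top','scene'):
    W=world(n,np.load(f'pics/{n}0.npz')['d']).reshape(-1,3)
    for x in np.arange(.1,.8,.1):
        print(n,round(x,1),[ (lambda q: round(float(np.quantile(q,.99)),2) if len(q)>5 else None)(W[(W[:,0]>x)&(W[:,0]<x+.1)&(W[:,1]>y)&(W[:,1]<y+.1)][:,2]) for y in np.arange(-.5,.5,.1)])
E
```

```text
top 0.1 [-0.84, -0.84, -0.84, 0.0, 0.0, 0.0, 0.0, -0.84, -0.84, -0.79]
top 0.2 [-0.2, -0.84, -0.84, -0.84, -0.84, -0.84, -0.84, 0.11, -0.78, -0.7]
top 0.3 [0.0, 0.01, 0.95, 0.0, 0.0, 0.02, 0.2, 0.2, -0.79, -0.71]
top 0.4 [0.02, 0.02, 0.04, 0.04, 0.03, 0.16, 0.2, 0.2, None, None]
top 0.5 [0.01, 0.14, 0.16, 0.14, 0.04, 0.15, 0.2, 0.01, None, None]
top 0.6 [0.01, 0.02, 0.18, 0.48, 0.55, 0.56, 0.12, 0.0, None, None]
top 0.7 [0.01, 0.01, 0.02, 0.02, 0.46, 0.27, 0.12, 0.01, None, None]
scene 0.1 [None, None, None, 0.0, 0.0, 0.0, None, None, None, None]
scene 0.2 [None, None, None, None, None, None, None, None, None, None]
scene 0.3 [0.0, 0.01, 0.03, 0.0, 0.0, 0.02, 0.2, 0.2, -0.0, None]
scene 0.4 [0.02, 0.02, 0.04, 0.04, 0.04, 0.16, 0.2, 0.2, -0.84, -0.84]
scene 0.5 [0.01, 0.15, 0.16, 0.11, 0.04, 0.15, 0.2, -0.46, None, -0.84]
scene 0.6 [0.01, 0.02, 0.19, 0.18, 0.42, 0.42, 0.12, 0.0, None, None]
scene 0.7 [0.01, 0.02, 0.03, 0.02, 0.41, 0.39, 0.12, 0.01, None, None]
```

```bash
python3 -m jog '[[[0,0,1,0,0,0],[0.4,-0.6,0.7,0,0,-1],[0.5,-0.8,0,0,0,-1],[0.5,-0.85,0,0,0,-1],[0.5,-0.85,0,0,0,-1],[0.5,-0.85,0,0,0,-1],[0.5,-0.85,0,0,0,-1],[0.4,-0.9,0,0,0,-1]]]' 0
```

```text
t: 0.9
tool_pos: [0.3577, 0.2552, 0.3157]
tool_rot: [1.444, 2.79, -0.0]
wrist_force: [-0.1, -1.0, -0.3]
opening: 0.085
grip_force: 0.0
```

```bash
python3 -m jog '[[[0.2,-1,0,0,0,-1],[0.2,-0.95,0,0,0,-1],[0.2,-0.95,0,0,0,-1],[0.2,-0.95,0,0,0,-1],[0.2,-0.95,0,0,0,-0.26],[0.2,-0.95,0,0,0,0],[0.2,-0.95,0,0,0,0],[0.1,-0.95,0,0,0,0],[0.1,-0.95,-0.5,0,0,0],[0.1,-0.95,-1,0,0,0],[0.04,-0.95,-1,0,0,0],[0,-0.95,-1,0,0,0]]]'; python3 -m jog '[[[0,-0.9,0,0,0,0],[0,-0.6,0,0,0,0],[0,0,0,0,0,0],[0,0,0,0,0,0]]]'; python3 - <<'E'
from h import *
print(sense()['tool_pos'],sense()['tool_rot'])
E
```

```text
t: 2.1
tool_pos: [0.4413, -0.2731, 0.1827]
tool_rot: [1.931, 2.478, 0.0]
wrist_force: [0.2, -0.2, 1.1]
opening: 0.0858
grip_force: 0.0
t: 2.5
tool_pos: [0.4411, -0.3467, 0.1835]
tool_rot: [-1.931, -2.476, -0.001]
wrist_force: [0.1, 0.2, 0.4]
opening: 0.0853
grip_force: 0.0
[ 0.4410971  -0.3466658   0.18352269] [-1.93096586e+00 -2.47572018e+00 -1.23298973e-03]
```

```bash
python3 -m jog '[[[0.08,-0.6,-0.3,0,0,0],[0,-0.55,-0.7,0,0,0],[0,0,-0.8,0,0,0],[0,0,-0.8,0,0,0],[0,0,-0.4,0,0,0],[0,0,-0.3,0,0,0],[0,0,-0.2,0,0,0],[0,0,-0.1,0,0,0],[0,0,0,0,0,0],[0,0,0,0,0,0]]]'; python3 -c "
from h import *
snap('scene','s1')"
```

```text
t: 3.5
tool_pos: [0.4464, -0.405, 0.0056]
tool_rot: [1.929, 2.477, -0.001]
wrist_force: [-0.3, -0.4, -0.5]
opening: 0.085
grip_force: 0.0
```

View pics/s1.png

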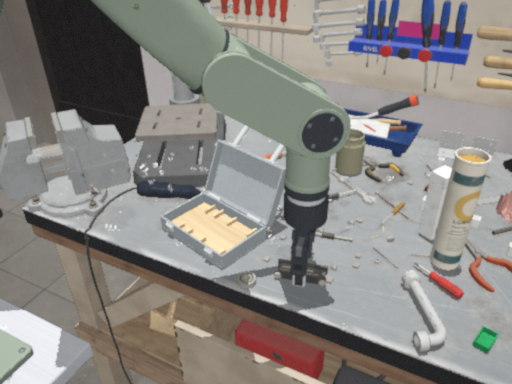

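The gripper straddles the hex set at about (302,270), aligned; the case lies clear at left.

```bash
python3 -m jog '[[[0,0,-0.06,0,0,0],[0,0,0,0,0,0],[0,0,0,0,0,0],[0,0,0,0,0,0],[0,0,0,0,0,0],[0,0,0,0,0,0],[0,0,0,0,0,0],[0,0,0,0,0,0],[0,0,0,0,0,0],[0,0,0,0,0,0]]]' 1; python3 -m jog '[[[0,0,0.3,0,0,0],[0,0,0.7,0,0,0],[0,0,0.7,0,0,0],[0,0,0,0,0,0],[0,0,0,0,0,0]]]'
```

```text
t: 4.55
tool_pos: [0.4459, -0.4047, 0.0017]
tool_rot: [1.93, 2.478, -0.0]
wrist_force: [0.3, 0.2, 4.7]
opening: 0.0338
grip_force: 61.4
t: 5.05
tool_pos: [0.4456, -0.4041, 0.087]
tool_rot: [1.93, 2.478, -0.0]
wrist_force: [0.6, -0.3, -2.9]
opening: 0.0334
grip_force: 60.8
```

```bash
python3 -m jog '[[[0.04,0.3,0.1,0,0,1],[0.04,0.3,0,0,0,1],[0.04,0.3,0,0,0,1],[0.04,0.3,0,0,0,1],[0.04,0.3,0,0,0,1],[0.04,0.3,0,0,0,1],[0.04,0.3,0,0,0,1],[0.04,0.3,0,0,0,1],[0.04,0.3,0,0,0,1],[0.02,0.3,0,0,0,1],[0.02,0.3,0,0,0,1],[0.02,0.22,0,0,0,1]]]';python3 -m jog '[[[0,0,0,0,0,0],[0,0,0,0,0,0],[0,0,0,0,0,0]]]'; python3 -c "
from h import *
p,d=snap('top','t2');q,e=snap('scene','s2')
a=cv2.resize(p[150:260,165:330],(600,400));b=cv2.resize(q[120:300,150:350],(600,540))[:,:]
cv2.imwrite('pics/c2.png',cv2.resize(np.hstack([cv2.resize(p[150:260,170:300],(400,338)),cv2.resize(q[150:280,150:300],(390,338))]),(790,338))[:,:,::-1])"
```

```text
t: 6.25
tool_pos: [0.4643, -0.2257, 0.0886]
tool_rot: [-0.425, -3.107, -0.005]
wrist_force: [0.6, -0.9, -2.8]
opening: 0.0334
grip_force: 60.8
t: 6.55
tool_pos: [0.466, -0.2284, 0.0905]
tool_rot: [-0.435, -3.11, -0.001]
wrist_force: [0.7, -0.0, -2.5]
opening: 0.0335
grip_force: 60.7
```

View pics/c2.png

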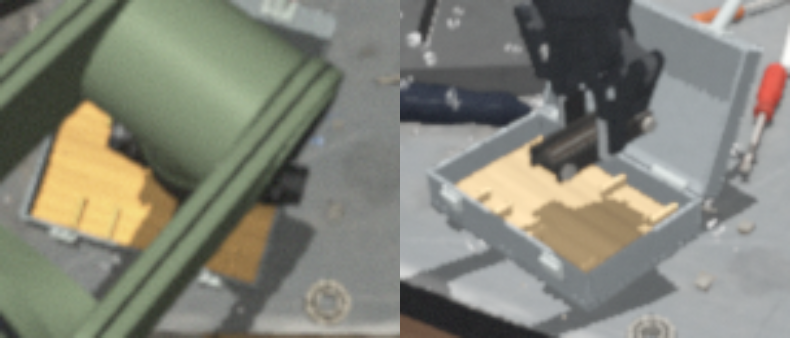

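The scene crop shows the hex set held above the wide compartment, lengthwise, bolt heads at about (568,172) and (648,122). I'll check its lengthwise offset.

```bash
python3 - <<'E'
from m import *
q=np.array([(214.6,216.2),(245.4,196.9)]);c=(q+.4-[155,110])*[3.8095,3.189]
w=cast('scene',c,.099);print(w,w.mean(0))
ex=np.array([.9622,-.2723]);ey=np.array([.2723,.9622])
d=w[:,:2]-[.466,-.2284];print(d@ex,d@ey)
E
```

```text
[[ 0.42271394 -0.23497879  0.099     ]
 [ 0.50472966 -0.25591149  0.099     ]] [ 0.4637218  -0.24544514  0.099     ]
[-0.03985844  0.04475706] [-0.0181169  -0.01592547]
```

```bash
python3 -m jog '[[[-0.02,0,-0.3,0,0,0],[-0.02,0,-0.4,0,0,0],[0,0,-0.3,0,0,0],[0,0,-0.2,0,0,0],[0,0,-0.15,0,0,0],[0,0,-0.1,0,0,0],[0,0,-0.05,0,0,0],[0,0,0,0,0,0],[0,0,0,0,0,0]]]'
```

```text
t: 7.55
tool_pos: [0.4651, -0.2285, 0.0168]
tool_rot: [0.432, 3.111, -0.001]
wrist_force: [0.8, -0.1, -2.4]
opening: 0.0335
grip_force: 60.7
```

```bash
python3 -m jog '[[[0,0,-0.06,0,0,0],[0,0,-0.05,0,0,0],[0,0,0,0,0,0],[0,0,0,0,0,0]]]';python3 -m jog '[[[0,0,0,0,0,0],[0,0,0,0,0,0],[0,0,0,0,0,0],[0,0,0,0,0,0],[0,0,0,0,0,0]]]' 0.38
```

```text
t: 7.95
tool_pos: [0.4646, -0.2282, 0.0107]
tool_rot: [-0.432, -3.112, -0.0]
wrist_force: [-0.1, -0.2, -1.9]
opening: 0.0338
grip_force: 60.7
t: 8.45
tool_pos: [0.4647, -0.2283, 0.0109]
tool_rot: [0.432, 3.111, -0.0]
wrist_force: [-0.1, -0.1, 0.6]
opening: 0.0528
grip_force: 0.0
```

```bash
python3 -m jog '[[[0,0,0.3,0,0,0],[0,0,0.6,0,0,0],[0,0,0.8,0,0,0],[0,-0.3,0.5,0,0,-1],[0,-0.7,0.1,0,0,-1],[0,-0.9,0,0,0,-1],[0,-0.8,0,0,0,-1],[0,-0.6,0,0,0,-1],[0.3,-0.34,0,0,0,-1],[0.6,0,0,0,0,-1],[0.6,0,0,0,0,-1],[0.5,0,0,0,0,-1]]]';python3 -m jog '[[[0.18,0,0,0,0,-1],[0,0,0,0,0,-1],[0,0,0,0,0,-1],[0,0,0,0,0,-0.73],[0,0,0,0,0,0],[0,0,0,0,0,0],[0,0,0,0,0,0]]]'; python3 -c "
from h import *
p,d=snap('top','t3');q,e=snap('scene','s3')
cv2.imwrite('pics/c3.png',np.hstack([cv2.resize(p[150:260,170:300],(400,338)),cv2.resize(q[150:280,150:300],(390,338))])[:,:,::-1])"
```

```text
t: 9.65
tool_pos: [0.5657, -0.4105, 0.1255]
tool_rot: [1.596, 2.706, 0.0]
wrist_force: [-0.0, 0.0, -0.4]
opening: 0.0527
grip_force: 0.0
t: 10.35
tool_pos: [0.5735, -0.4102, 0.1257]
tool_rot: [-2.007, -2.416, 0.0]
wrist_force: [-0.4, -0.1, -0.4]
opening: 0.0531
grip_force: 0.0
```

View pics/c3.png

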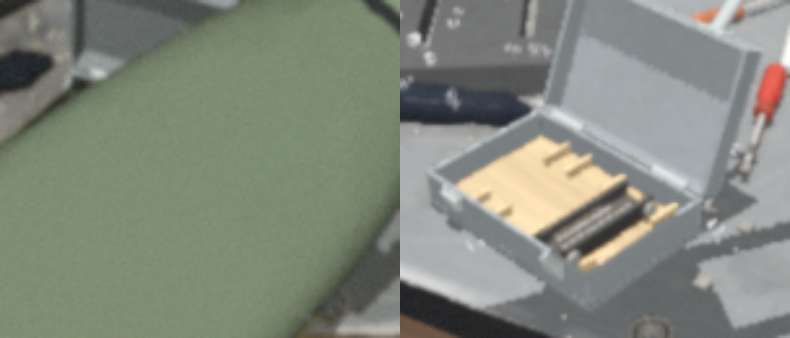

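The hex set sits flat in the wide compartment, (600,225) in the crop. Now the wrench.

```bash
python3 -m jog '[[[0,0,-0.5,0,0,0],[0,0,-0.7,0,0,0],[0,0,-0.5,0,0,0],[0,0,-0.3,0,0,0],[0,0,-0.2,0,0,0],[0,0,-0.15,0,0,0],[0,0,0,0,0,0],[0,0,0,0,0,0]]]'; python3 -c "
from h import *
p,d=snap('scene','s4')
cv2.imwrite('pics/c4.png',cv2.resize(p[190:270,280:380],(600,480),interpolation=2)[:,:,::-1])"
```

```text
t: 11.25
tool_pos: [0.5744, -0.4109, 0.0095]
tool_rot: [2.007, 2.414, -0.0]
wrist_force: [-0.0, 0.1, 0.4]
opening: 0.0531
grip_force: 0.0
```

View pics/c4.png

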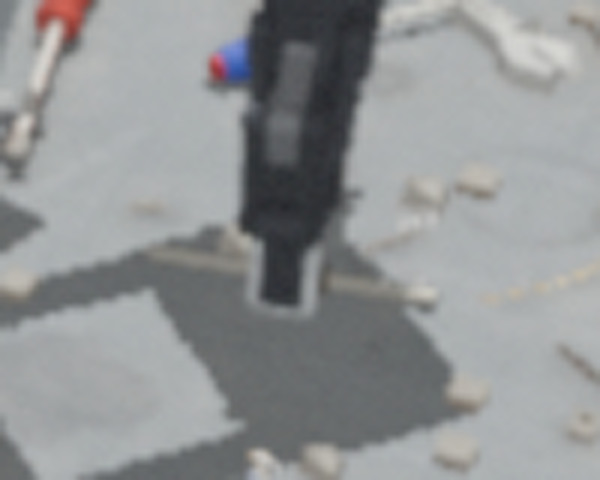

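The rod runs from (150,252) to (430,295) with the gripper straddling its middle at (285,275).

```bash
python3 -m jog '[[[0,0,-0.1,0,0,0],[0,0,-0.05,0,0,0],[0,0,0,0,0,0],[0,0,0,0,0,0]]]';python3 -m jog '[[[0,0,0,0,0,0],[0,0,0,0,0,0],[0,0,0,0,0,0],[0,0,0,0,0,0],[0,0,0,0,0,0],[0,0,0,0,0,0],[0,0,0,0,0,0],[0,0,0,0,0,0]]]' 1; python3 -m jog '[[[0,0,0.3,0,0,0],[0,0,0.7,0,0,0],[0,0,0.9,0,0,0],[0,0,0.7,0,0,0],[0,0,0,0,0,0],[0,0,0,0,0,0]]]'
```

```text
t: 11.7
tool_pos: [0.5735, -0.4101, 0.0006]
tool_rot: [-2.008, -2.416, -0.0]
wrist_force: [0.8, 0.0, 0.1]
opening: 0.0529
grip_force: 0.0
t: 12.5
tool_pos: [0.5738, -0.4104, 0.0011]
tool_rot: [2.008, 2.415, 0.0]
wrist_force: [0.2, 0.3, 2.5]
opening: 0.0089
grip_force: 59.8
t: 13.1
tool_pos: [0.5742, -0.4107, 0.133]
tool_rot: [2.006, 2.413, -0.0]
wrist_force: [-0.2, -0.1, -0.8]
opening: 0.0088
grip_force: 59.5
```

```bash
python3 -m jog '[[[-0.8,0.1,0,0,0,1],[-0.9,0.1,0,0,0,1],[-0.8,0.2,0,0,0,1],[-0.2,0.5,0,0,0,1],[0,0.6,0,0,0,1],[0,0.6,0,0,0,1],[0,0.6,0,0,0,1],[0,0.6,0,0,0,1],[0.2,0.6,0,0,0,1],[0.3,0.5,0,0,0,1],[0.3,0.4,0,0,0,1],[0.2,0.3,0,0,0,1]]]';python3 -m jog '[[[0,0.13,0,0,0,0.7],[0,0,0,0,0,0],[0,0,-0.6,0,0,0],[0,0,-0.4,0,0,0],[0,0,0,0,0,0],[0,0,0,0,0,0]]]'; python3 -c "
from h import *
q,e=snap('scene','s5')
cv2.imwrite('pics/c5.png',cv2.resize(q[160:270,155:295],(700,550),interpolation=2)[:,:,::-1])"
```

```text
t: 14.3
tool_pos: [0.4875, -0.1528, 0.1287]
tool_rot: [-0.523, -3.093, -0.003]
wrist_force: [0.7, -0.6, 0.2]
opening: 0.009
grip_force: 59.5
t: 14.9
tool_pos: [0.4876, -0.1487, 0.0799]
tool_rot: [-0.438, -3.108, -0.001]
wrist_force: [0.7, -0.2, -0.9]
opening: 0.0086
grip_force: 59.5
```

View pics/c5.png

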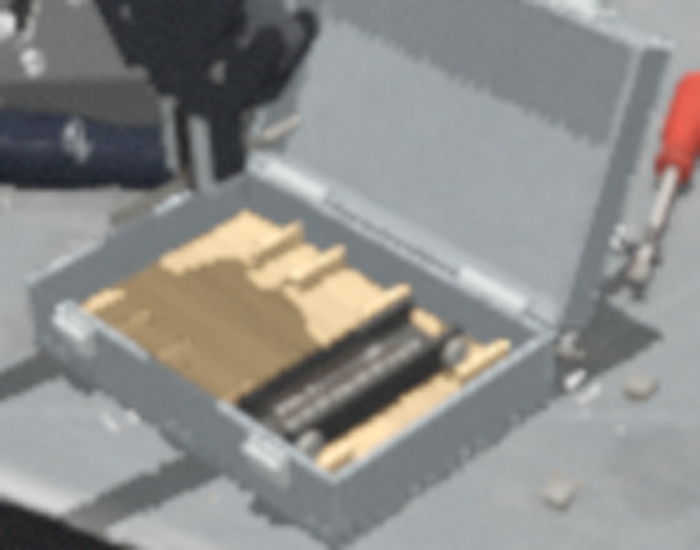

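The wrench hangs lengthwise over the left side, ends at (112,216) and (299,120) in the crop; the hex set is flat in its slot. Checking offsets against ribs.

```bash
python3 - <<'E'
from m import *
ex=np.array([.9622,-.2723]);ey=np.array([.2723,.9622]);c0=np.array([.4774,-.1895])
def C(p,z):
    q=np.array(p)/5+[155,160]; return cast('scene',(q+.4-[155,110])*[3.8095,3.189],z)
w=C([(112,216),(299,120)],.083);print(w,(w[:,:2]-c0)@ex,(w[:,:2]-c0)@ey,yaw(w[0],w[1]))
w=C([(299,228),(343,252),(408,290),(508,345)],.019);print('ribs expect x58,y 56 28 -13 -71',(w[:,:2]-c0)@ex,(w[:,:2]-c0)@ey)
E
```

```text
[[ 0.4451085  -0.13184754  0.083     ]
 [ 0.53990285 -0.16172303  0.083     ]] [-0.04676964  0.05257658] [0.04668022 0.04374653] -107.5
ribs expect x58,y 56 28 -13 -71 [0.05707352 0.05762256 0.05711236 0.05806486] [ 0.05481565  0.02676424 -0.01439498 -0.07236689]
```

```bash
python3 -m jog '[[[-0.05,-0.03,-0.2,0,0,0],[0,0,-0.4,0,0,0],[0,0,-0.3,0,0,0],[0,0,-0.2,0,0,0],[0,0,-0.1,0,0,0],[0,0,-0.1,0,0,0],[0,0,0,0,0,0],[0,0,0,0,0,0]]]'
```

```text
t: 15.75
tool_pos: [0.4866, -0.1504, 0.0162]
tool_rot: [0.437, 3.11, -0.0]
wrist_force: [0.5, -0.6, -0.5]
opening: 0.0088
grip_force: 59.5
```

```bash
python3 -m jog '[[[0,0,-0.06,0,0,0],[0,0,-0.045,0,0,0],[0,0,0,0,0,0],[0,0,0,0,0,0]]]';python3 -m jog '[[[0,0,0,0,0,0],[0,0,0,0,0,0],[0,0,0,0,0,0],[0,0,0,0,0,0],[0,0,0,0,0,0]]]' 0.65; python3 -m jog '[[[0,0,0.2,0,0,0],[0,0,0.6,0,0,0],[0,0,0.9,0,0,0],[0,0,1,0,0,0],[0,0,1,0,0,0],[0,0,0.9,0,0,0],[0,0,0.4,0,0,-1],[0,0,0,0,0,-1],[0,0,0,0,0,-1],[0,0,0,0,0,0],[0,0,0,0,0,0]]]'; python3 -c "
from h import *
q,e=snap('scene','s6');p,d=snap('top','t6')
cv2.imwrite('pics/c6.png',cv2.resize(q[110:260,155:305],(590,590),interpolation=2)[:,:,::-1])"
```

```text
t: 16.15
tool_pos: [0.4861, -0.1502, 0.0105]
tool_rot: [-0.437, -3.111, -0.0]
wrist_force: [0.2, 0.3, -0.8]
opening: 0.0088
grip_force: 59.5
t: 16.65
tool_pos: [0.4862, -0.1502, 0.0106]
tool_rot: [0.437, 3.111, -0.0]
wrist_force: [0.0, -0.7, -0.8]
opening: 0.0298
grip_force: 0.0
t: 17.75
tool_pos: [0.4859, -0.1501, 0.2608]
tool_rot: [0.836, 3.028, -0.0]
wrist_force: [0.2, 0.2, 0.1]
opening: 0.03
grip_force: 0.0
```

View pics/c6.png

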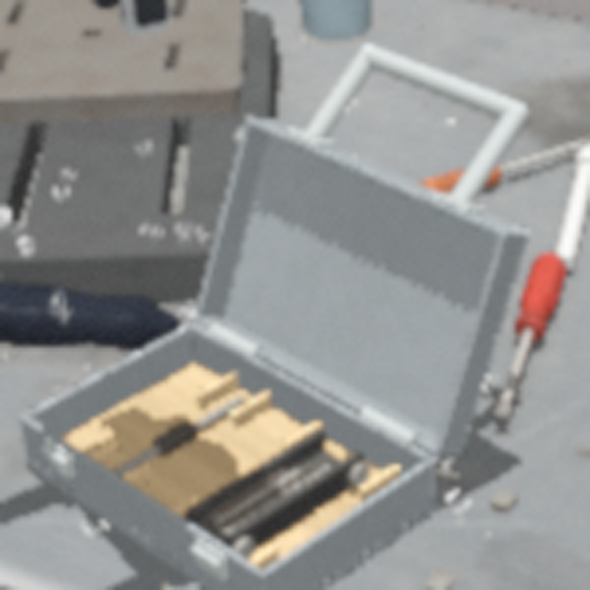

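Both tools lie flat in their compartments, wrench block at (175,437), hex set at (290,490); the lid still leans back with the bar at (370,50)-(522,105). Next the lid; check drill press clearance and the bar numerically.

```bash
python3 - <<'E'
from m import *
W=world('scene',np.load('pics/scene0.npz')['d']).reshape(-1,3)
for z in(.2,.3,.4):
    for x in(.5,.6,.7,.8):
        q=W[(W[:,2]>z)&(W[:,2]<z+.1)&(W[:,0]>x)&(W[:,0]<x+.1)&(W[:,1]>-.35)&(W[:,1]<.3)]
        if len(q)>10: print(z,x,'min y',np.quantile(q[:,1],.03).round(3),len(q))
ex=np.array([.9622,-.2723]);ey=np.array([.2723,.9622]);c0=np.array([.4774,-.1895])
f=np.load('pics/s6.npz');p,d=f['p'].astype(int),f['d'];W=world('scene',d)
u=(W[...,:2]-c0)
m=(d>0)&(p.min(-1)>165)&(abs(u@ey)<.04)&(u@ex>.12)&(u@ex<.22)&(W[...,2]>.14)
B=W[m];print(len(B),np.median(u[m]@ex),np.median(B[:,2]),np.quantile(B[:,2],[.1,.9]),B.mean(0))
E
```

```text
0.2 0.5 min y 0.17 25
0.2 0.6 min y 0.031 183
0.2 0.7 min y -0.038 195
0.2 0.8 min y -0.039 403
0.3 0.6 min y -0.016 1539
0.3 0.7 min y -0.031 430
0.3 0.8 min y -0.038 20
0.4 0.6 min y -0.017 585
0.4 0.7 min y -0.029 70
181 0.16731859588590206 0.18240452408270094 [0.14352804 0.18524222] [ 0.63059338 -0.23238528  0.1740652 ]
```

```bash
python3 -m jog '[[[0.1,-0.1,0,0,0,-1],[0.25,-0.15,0,0,0,-1],[0.3,-0.15,0,0,0,-1],[0.3,-0.15,0,0,0,-1],[0.3,-0.15,0,0,0,-1],[0.3,-0.15,0,0,0,-1],[0.3,-0.15,0,0,0,-1],[0.3,-0.15,0,0,0,-1],[0.3,-0.15,0,0,0,-1],[0.3,-0.15,0,0,0,-1],[0.2,-0.15,0,0,0,-1],[0.11,-0.12,0,0,0,-1]]]' 0.3;python3 -m jog '[[[0,0,0,0,0,-1],[0,0,0,0,0,-1],[0,0,0,0,0,-0.96],[0,0,0,0,0,0],[0,0,0,0,0,0],[0,0,0,0,0,0]]]'
```

```text
t: 19.05
tool_pos: [0.6397, -0.2365, 0.2597]
tool_rot: [-2.242, -2.199, 0.0]
wrist_force: [0.6, -0.2, -0.5]
opening: 0.0597
grip_force: 0.0
t: 19.65
tool_pos: [0.6391, -0.2362, 0.2604]
tool_rot: [-2.504, -1.897, 0.0]
wrist_force: [0.8, 0.5, -0.2]
opening: 0.0597
grip_force: 0.0
```

```bash
python3 -m jog '[[[0,0,-0.4,0,0,0],[0,0,-0.5,0,0,0],[0,0,-0.4,0,0,0],[0,0,-0.3,0,0,0],[0,0,-0.2,0,0,0],[0,0,-0.16,0,0,0],[0,0,0,0,0,0],[0,0,0,0,0,0]]]';python3 -m jog '[[[0,0,0,0,0,0],[0,0,0,0,0,0],[0,0,0,0,0,0],[0,0,0,0,0,0],[0,0,0,0,0,0],[0,0,0,0,0,0],[0,0,0,0,0,0],[0,0,0,0,0,0]]]' 1
```

```text
t: 20.45
tool_pos: [0.6396, -0.2364, 0.1633]
tool_rot: [2.504, 1.895, 0.001]
wrist_force: [0.4, -0.5, -0.1]
opening: 0.0598
grip_force: 0.0
t: 21.25
tool_pos: [0.6401, -0.2366, 0.1635]
tool_rot: [2.503, 1.894, 0.002]
wrist_force: [3.9, -1.2, 3.0]
opening: 0.0099
grip_force: 58.6
```

```bash
python3 -m jog '[[[-0.12,0.033,0.086,0,0,0],[-0.115,0.033,0.08,0,0,0],[-0.12,0.034,0.073,0,0,0],[-0.12,0.034,0.069,0,0,0],[-0.125,0.035,0.064,0,0,0],[-0.125,0.036,0.058,0,0,0],[-0.128,0.036,0.053,0,0,0],[-0.13,0.037,0.049,0,0,0],[0,0,0,0,0,0],[0,0,0,0,0,0]]]'
```

```text
t: 22.25
tool_pos: [0.5922, -0.223, 0.1914]
tool_rot: [2.501, 1.892, 0.006]
wrist_force: [5.5, -1.5, 5.5]
opening: 0.0094
grip_force: 59.3
```

```bash
python3 -m jog '[[[-0.133,0.037,0.043,0,0,0],[-0.133,0.037,0.037,0,0,0],[-0.135,0.038,0.031,0,0,0],[-0.135,0.038,0.025,0,0,0],[-0.1,0.028,0.013,0,0,0],[-0.1,0.028,0.012,0,0,0],[-0.08,0.022,0.006,0,0,0],[-0.06,0.017,0.003,0,0,0],[0,0,0,0,0,0],[0,0,0,0,0,0]]]';  python3 - <<'E'
from m import *
snap('scene','s8');snap('top','t8')
ex=np.array([.9622,-.2723]);ey=np.array([.2723,.9622]);c0=np.array([.4774,-.1895])
s=sense();u=s['tool_pos'][:2]-c0;print(u@ex-.062,u@ey,s['tool_pos'],s['wrist_force'])
for n in('scene0','s8','t8'):
    cam='top' if n[0]=='t' else 'scene'
    W=world(cam,np.load('pics/'+n+'.npz')['d']).reshape(-1,3);u=W[:,:2]-c0;X=u@ex-.062;Y=u@ey;Z=W[:,2]-.034
    # panel inside face points: fit plane tilt in X-Z
    m=(abs(Y)<.08)&(Z>.03)&(Z<.10)&(X>-.05)&(X<.1)
    if m.sum()>50:
        a,b=np.polyfit(Z[m],X[m],1); 
        for _ in range(3):
            r=X[m]-(a*Z[m]+b); k=abs(r)<.006; a,b=np.polyfit(Z[m][k],X[m][k],1)
        print(n,m.sum(),k.sum(),'tilt deg back',np.degrees(np.arctan(a)),'x0',b)
E
```

```text
t: 23.25
tool_pos: [0.5487, -0.2107, 0.2008]
tool_rot: [2.5, 1.892, 0.007]
wrist_force: [4.0, 0.6, 10.5]
opening: 0.0096
grip_force: 62.5
0.012512182769780084 -0.0010095403705704178 [ 0.54882243 -0.21076155  0.2008275 ] [4.18503795 1.04406262 9.94452636]
scene0 2018 2018 tilt deg back 24.48794593345901 x0 0.021267633282893734
s8 1188 1188 tilt deg back -8.820306887214299 x0 0.02111196478220792
```

```bash
python3 -m jog '[[[-0.08,0.022,0.01,0,0,0],[-0.08,0.022,0.01,0,0,0],[-0.05,0.014,0.005,0,0,0],[-0.03,0.01,0,0,0,0],[0,0,0,0,0,0],[0,0,0,0,0,0],[0,0,0,0,0,0],[0,0,0,0,0,0],[0,0,0,0,0,0]]]';  cat > k.py <<'E'
from m import *
import sys
n=sys.argv[1];snap('scene',n)
ex=np.array([.9622,-.2723]);ey=np.array([.2723,.9622]);c0=np.array([.4774,-.1895])
s=sense();u=s['tool_pos'][:2]-c0;print(u@ex-.062,u@ey,s['tool_pos'],s['wrist_force'],abs(s['qvel']).max())
for n in('scene0',n):
    W=world('scene',np.load('pics/'+n+'.npz')['d']).reshape(-1,3);u=W[:,:2]-c0;X=u@ex-.062;Y=u@ey;Z=W[:,2]-.034
    m=(abs(Y)<.08)&(Z>.03)&(Z<.10)&(X>-.06)&(X<.1)
    a,b=np.polyfit(Z[m],X[m],1)
    for _ in range(3):
        r=X[m]-(a*Z[m]+b); k=abs(r)<.006; a,b=np.polyfit(Z[m][k],X[m][k],1)
    print(n,m.sum(),k.sum(),'tilt deg back',np.degrees(np.arctan(a)),'x0',b)
E
python3 k.py s9
```

```text
t: 24.25
tool_pos: [0.5354, -0.2069, 0.2008]
tool_rot: [2.503, 1.894, 0.003]
wrist_force: [2.7, 0.7, 8.6]
opening: 0.0097
grip_force: 63.2
-0.0014891376182740793 -0.0009646890293422147 [ 0.53536225 -0.20690575  0.20075776] [ 2.5303433  -0.06275315  9.02205975] 0.002039409643135995
scene0 2018 2018 tilt deg back 24.48794593345901 x0 0.021267633282893734
s9 1047 1047 tilt deg back -13.333755569885037 x0 0.02170249143079674
```

```bash
python3 -m jog '[[[0.024,-0.007,0,0,0,0],[0,0,0,0,0,0],[0,0,0,0,0,0],[0,0,0,0,0,0],[0,0,0,0,0,0],[0,0,0,0,0,0],[0,0,0,0,0,0],[0,0,0,0,0,0]]]'; python3 k.py s10
```

```text
t: 25.1
tool_pos: [0.5366, -0.2072, 0.2008]
tool_rot: [2.503, 1.894, 0.003]
wrist_force: [2.0, 0.3, 8.5]
opening: 0.0095
grip_force: 63.2
-0.00016886282634911293 -0.0009551341895793399 [ 0.53663525 -0.20725607  0.20074775] [2.11822904 0.6535657  7.95082499] 0.002122678061394093
scene0 2018 2018 tilt deg back 24.48794593345901 x0 0.021267633282893734
s10 1056 1056 tilt deg back -12.796234927592176 x0 0.021528891123168338
```

Swing is 37.28° = 0.651 rad, still and gripped.

```bash
python3 -c "
from bench import *
print(sign_off())"
```

```text
the job is handed in; nothing more can be done
None
```

The hex-key set and the tap wrench lie flat in their own compartments, and the lid is gripped by its bar and held still at 0.65 rad, its balance point; the bearing was not touched, and the job was handed in at about 25 s.

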